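# Open the fume filter: press the snap tab, push the cover off

## Robot

A 7-joint arm with a two-finger parallel gripper is mounted at the origin on the work surface. World frame = base frame: x ahead of the robot, y to its left, z up, the work surface at z = 0. Lengths are in m, angles in rad, forces in N, time in s.
With the tool pointing down it reaches from about 0.35 to 0.9 m from the base axis. Payload 19.9 kg.
Tool frame: the origin (TCP) lies at the centre of the arm's flange, where the gripper is bolted on; the fingertips stand 173 mm ahead of it and the grasp point (between the pads) lies 155 mm ahead of it (tcp_to_grasp is the z of the grasp point in the tool frame, in m); z points along the fingers, y is the line along which they close (so a half turn about z gives the same grasp; the last joint's range is limited). The gripper opens to 85 mm and grips with 20 to 120 N. Pads are 22 mm wide; open, the fingers measure 114 mm over their backs; the gripper's body (76 mm by 85 mm) begins 54 mm behind the grasp point. The pads swing forward as they close: fully open they stand 13 mm farther back than shut.
Start: joints at [1.155, 0.417, -0.01, 1.614, 0.005, 1.111, -0.053], TCP at [0.229, -0.582, 0.405] pointing down, gripper open.
Joint ranges: [-2.81, 2.81], [-0.39, 2.02], [-1.27, 1.25], [0.06, 2.57], [-1.19, 4.33], [0.19, 2], [-2.82, 2.82]. Speed limits (rad/s): [1.89, 1.89, 2.39, 2.39, 3.01, 3.01, 3.01].

## Interface

Orientations are given as a rotation vector (axis times angle).
In Python, from workcell import * gives the robot as it stands. The module is installed in compiled form; this text tells all that it offers.
- The arm moves only by the tool servo_tool, never from a script. Its argument "moves" is text: rows parted by semicolons, each of 7 numbers parted by spaces: the shift along the tool's x, y, z as a fraction of full scale, then the turn, a rotation vector about the tool's x, y, z as a fraction of full scale, then the finger opening in mm, from 0 to 85.4. A call has exactly 10 rows; each row shifts and turns the commanded pose from where the row before left it, along the tool's axes as they then stand; what a row does not reach is not made up. Full scale, the value 1, is 0.2 m for a shift and 0.15 rad for a turn. A row lasts 1/8 s, in which the tool goes at most 62.5 mm and 10.7 degrees, less where a joint would pass 70% of its speed; a pose out of reach is approached as far as the arm can. A call with a number of a shift or a turn outside -1 to 1 is refused whole. A call with a gripper value outside its range is refused whole. The fingers move at their own pace and stop on an object; "newtons" is the grip in N (left out, the last holds). Time passes only in rows, so rows that do not move let the fingers close, or fill a call up. It gives the time, the measured TCP pose, the force, the opening and the grip force at its end, in the units of the state.
- read_state(): the state, without advancing time (a new reading comes with each control period).
- capture(name): name is "scene" or "side" or "wrist"; returns a dict with "image" (384x512x3 uint8, red, green, blue), "range_z" (384x512 float32, m along the optical axis (not along the pixel's ray), 0 where there is no reading), "intrinsics" (3x3 intrinsics, pixels), "rvec" (rotation vector, rad) and "tvec" (3), from world to camera coordinates, as OpenCV has them. Camera axes: x right, y down, z forward; pixel columns grow to the right and rows downward; lengths in m; the calibration is good to about 2 mm. A picture is of the moment at which its call begins.
- sign_off(): hands the job in; it is judged then, once.
The state is a dict: "time_s": time; "qpos": joint angles; "dq": joint speeds; "tau": joint torques, N m; "ee_pos": TCP position; "ee_rot": TCP orientation; "force": force on the tool from outside, world axes, zero at the start; "moment": the same for the moment, N m; "grip_width": finger opening in m; "grasp_force": force on a finger pad.
Only numpy, scipy, OpenCV 4.12 (cv2) and the standard library are available. Lean on these libraries where they do the work, as an engineer would, in place of code of your own. Each camera call takes 0.05 s, during which the arm holds its last target. There are 200 camera calls.

## Task

Open the filter unit beside the 3D printers for a filter change: press the blue snap tab fully down until it stays down, then gently push the released orange cover off its seat so that the filter is uncovered and the cover lies flat on the unit's ledge. Do it all by touch: do not lift the cover, and leave the figurine, the filament spool, the spray can and the screwdriver where they are.

Things in the scene. Friction and masses are not known exactly. Their poses are not given: they have to be found in the camera images.
- filter_unit: White filter unit fixed to the table, 122 x 252 x 78 mm (x, y, z), origin at the centre of its underside; yaw within 0.5 rad. Its deck is 60 mm up. Two grey seat rails (tops at z = 66 mm, y = -126 to 0 mm) carry the cover over the paper filter. Walls (tops at z = 78 mm), 105 mm apart, guide the cover; the -y end is open. The tab box on the -x side is 50 x 64 mm, top at z = 74 mm
- tab_top (a point): Centre of the top of the blue snap tab, a pad 30 x 36 mm (unit x, y) at x = -86, y = -9 mm in the unit, 89 mm above the table when up; pressed straight down. It is one piece with a blue tooth (30 mm wide, 10 mm along y, at x = 0, y = -9 mm in the unit) that stands in front of the cover's +y edge and blocks it
- tab (a joint): Travel of the snap tab in m: 0 up (latched), 0.011 fully pressed; starts at 0 to 0.0015. It moves against about 4 N of friction and stays where it is left (no return spring); from about 0.010 the tooth lies below the cover's underside and the cover is free
- cover: Orange cover, a loose plate 100 x 90 x 14 mm (x, y, z), 0.11 to 0.23 kg, origin at the centre of its underside, axes as the unit's. Seated, its origin is at x = 0, y = -60, z = 66 mm in the unit. It slides along the unit's +y; once its origin is beyond y = 45 mm it has left the rails and drops 6 mm onto the ledge (z = 60 mm)
- cover_rib (a point): Centre of the -y face of the push rib on the cover, flush with the cover's -y edge, 26 mm above the cover's underside. The rib is 60 mm wide (x), 12 mm thick (y) and stands 24 mm above the plate, so its top is 12 mm above this point. Push towards the unit's +y
- ledge (a point): Centre of the ledge, the bare deck on the unit's +y half (y = 0 to 120 mm in the unit, 105 mm wide), 60 mm above the table and 6 mm below the rail tops, with a dark rubber mat. A 14 mm high stop lip closes its +y end; the cover meets it with its origin at y = 75 mm
- figurine: White ceramic rabbit-like figurine with black marker dots, 52 mm wide, 98 mm tall, loose, beyond the unit's +x side; origin at the centre of its underside. Leave alone
- spool: Small green filament spool with black flanges, lying flat, 90 mm in diameter, 38 mm high, loose, beyond the unit's +x side; origin at the centre of its underside. Leave alone
- spray_can: Small white spray can with a blue label, 48 mm in diameter, 105 mm tall, loose, beyond the unit's +x side; origin at the centre of its underside. Leave alone
- screwdriver: Screwdriver about 170 mm long lying on the table on the unit's -x side, about 65 to 140 mm beyond the tab box. Leave alone
Not all that is in view belongs to the job. Of the things shaped like the cover, the orange one is meant.

How it is judged:
On the way, in this order (a step that is already met when the one before it is completed fails the run):
1. the snap tab is pressed fully down (at least 9.5 mm) while the cover is still on its seat (value of joint tab above 0.0095 m and y of cover in the frame of filter_unit below -0.05 m), for 0.1 s.
2. the cover has been pushed off its seat onto the ledge (y of cover in the frame of filter_unit above 0.044 m and z of cover in the frame of filter_unit between 0.056 and 0.063 m and angle between cover's own z axis and vertical below 0.08 rad), for 0.2 s.
At the end, for the whole second after the job is handed in: The cover lies flat (within 0.08 rad) and at rest on the unit's ledge, its origin at least 44 mm along +y from the unit's middle and 56 to 63 mm above its underside, clear of the seat rails; the tab is still down (more than 8.5 mm) (all of step 2 and value of joint tab above 0.0085 m and linear speed of cover below 0.01 m/s); the robot touches nothing.
It fails at once if the cover is lifted more than 14 mm off its seat (z of cover in the frame of filter_unit above 0.08 m).
It fails at once if the cover is tipped up by more than 0.35 rad (angle between cover's own z axis and vertical above 0.35 rad).
It fails at once if the cover is pushed with more than 30 N (contact force between the fingers and cover above 30 N).
It fails at once if a bystander (figurine, spool, spray can or screwdriver) is moved more than 15 mm (distance of any of figurine, spool, spray_can, screwdriver from where it was at the start of the episode above 0.015 m).
It also fails if it takes over 45 s, if anything falls off the work surface, if the arm or the gripper's body presses on something with over 40 N, if the wrist force passes 120 N, or if a joint passes its speed limit or range.

## Working session

There is one attempt and no reset: what is moved stays moved. The work goes in short steps, Python scripts to look and compute and a tool call to move; the robot and the scene stay as the last step left them, time stands still between calls to the robot, and variables do not carry over. Pictures are saved under pics/ and viewed, at most 10 in all, crops included, and the job is handed in when it is done.

Besides the shell and the picture viewer there is one more tool, called as a command line: name --argument value ..., lists and objects as JSON in quotes. servo_tool: Moves the arm, as the interface text tells. Its arguments: {"type":"object","properties":{"moves":{"type":"string"},"newtons":{"type":"number"}},"required":["moves"]}

```bash
mkdir -p pics
cat > h.py <<'E'
import numpy as np, cv2
from workcell import *
def cap(n):
    c=capture(n); c['R']=cv2.Rodrigues(np.array(c['rvec'],float))[0]; c['t']=np.array(c['tvec'],float).ravel(); return c
def world(c):
    K=c['intrinsics']; v,u=np.mgrid[0:384,0:512]; z=c['range_z']
    P=np.stack([(u-K[0,2])/K[0,0]*z,(v-K[1,2])/K[1,1]*z,z],-1)
    return (P-c['t'])@c['R']   # R^T(P-t)
def save(c,n): cv2.imwrite('pics/'+n,c['image'][...,::-1])
E
python3 - <<'E'
from h import *
a=cap('scene');b=cap('side')
im=np.hstack([a['image'],b['image']]); im=cv2.resize(im,(800,300)); 
save(a,'scene0.png');save(b,'side0.png')
print(read_state())
for c in(a,b): print(-c['R'].T@c['t'])
E
```

```text
{'time_s': 0.1, 'qpos': array([ 1.15450216,  0.41792079, -0.01030823,  1.61409536,  0.00471019,
        1.1107137 , -0.0529577 ]), 'dq': array([-3.03959401e-05, -1.43892065e-03,  2.18037417e-03, -3.05485129e-04,
       -2.17673085e-03,  6.95305710e-04,  1.17435660e-03]), 'tau': array([ 1.93338092e-03, -8.65813136e+01,  6.80217762e-01, -4.35632801e+01,
        1.91942614e-02,  4.95361266e-03,  8.93568858e-05]), 'ee_pos': array([ 0.22876499, -0.58150308,  0.40412647]), 'ee_rot': array([-3.08551959e+00, -5.85177514e-01,  4.68632244e-04]), 'force': array([ 0.52494655, -0.54686546, -0.17376615]), 'moment': array([-0.03761636, -0.03432385,  0.03219255]), 'grasp_force': 0.0, 'grip_width': 0.08507279954743159}
[0.95856591 0.58479374 0.75482262]
[0.55442465 0.71872534 0.79360085]
```

View pics/scene0.png

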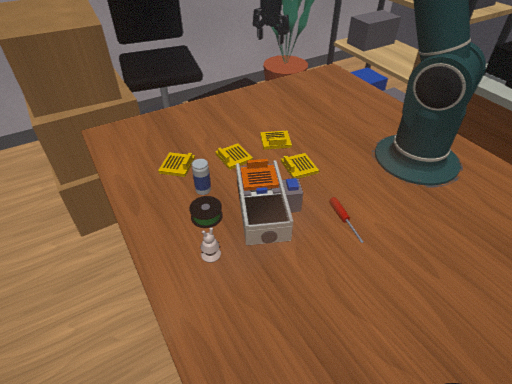

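View pics/side0.png

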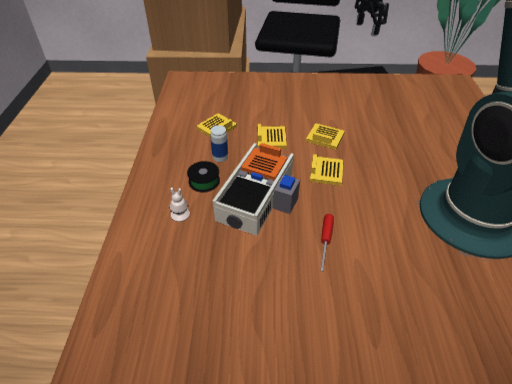

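The pictures show the orange cover at scene (262,176) / side (265,162). It sits in the white unit, with the blue tab at scene (292,185) / side (288,183) and the ledge towards the cameras. Cover lookalikes are the yellow plates at scene (177,164), (234,155), (276,139) and (300,165). I choose the orange one. Next I measure it.

Run:
```python
from h import *
for n in('scene','side'):
    c=cap(n);W=world(c);h=cv2.cvtColor(c['image'],cv2.COLOR_RGB2HSV)
    H,S,V=h[...,0].astype(int),h[...,1],h[...,2]
    roi=np.zeros((384,512),bool)
    if n=='scene': roi[155:250,232:305]=1
    else: roi[140:235,210:305]=1
    z=W[...,2]; ok=roi&(c['range_z']>0)
    o=ok&(H<13)&(S>190)&(V>150)&(z>.06)
    top=o&(abs(z-.08)<.006); rib=o&(z>.096)
    bl=ok&(H>105)&(H<130)&(S>130)&(z>.08)
    for nm,m in(('covertop',top),('rib',rib),('blue',bl)):
        p=W[m]
        if len(p)<4: print(nm,len(p));continue
        r=cv2.minAreaRect((p[:,:2]*1000).astype(np.float32)); print(n,nm,len(p),'mean',p.mean(0).round(4),'zmed',np.median(p[:,2]).round(4),'rect',np.round(r[0]),np.round(r[1]),round(r[2],1))
    k,l,st,ce=cv2.connectedComponentsWithStats(bl.astype(np.uint8))
    for i in range(1,k):
        if st[i,4]>5: print('  blue comp',ce[i].round(),st[i,4],np.median(W[l==i],0).round(4))
    # unit body outline from above-deck points
    m=ok&(z>.055)&(z<.1); p=W[m]
    w=ok&(abs(z-.078)<.004)&(S<60)&(V>120); p=W[w]
    r=cv2.minAreaRect((p[:,:2]*1000).astype(np.float32)); print('walls',len(p),np.round(r[0]),np.round(r[1]),round(r[2],1)); 
    big=cv2.resize(c['image'][135:255,200:320],(480,480),interpolation=cv2.INTER_CUBIC)
    cv2.imwrite(f'pics/crop_{n}.png',big[...,::-1])
```

```text
scene covertop 59 mean [ 0.5457 -0.1022  0.0809] zmed 0.0811 rect [ 550. -105.] [87. 97.] 69.0
rib 2
scene blue 82 mean [ 0.4924 -0.0241  0.0882] zmed 0.0884 rect [491. -25.] [35. 27.] 65.6
  blue comp [292. 183.] 82 [ 0.4923 -0.0243  0.0884]
walls 476 [552. -38.] [250. 170.] 67.5
side covertop 521 mean [ 0.551  -0.104   0.0792] zmed 0.0792 rect [ 552. -106.] [91. 99.] 67.9
side rib 53 mean [ 0.5354 -0.1415  0.1029] zmed 0.1031 rect [ 536. -143.] [13. 56.] 66.8
side blue 136 mean [ 0.4921 -0.023   0.0863] zmed 0.0867 rect [491. -26.] [39. 29.] 70.0
  blue comp [287. 181.] 136 [ 0.4923 -0.0221  0.0867]
walls 449 [584. -57.] [231. 290.] 1.8
```

View pics/crop_scene.png

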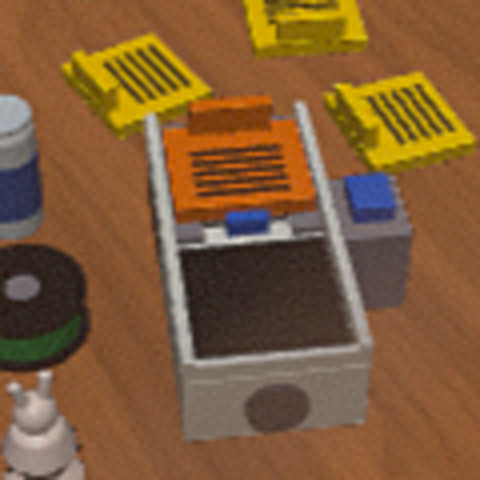

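The measurements agree:
- The unit's yaw is about -22°, with its origin near (574,-50) mm.
- From that pose the tab should be at (491,-26), which is where I measured it.
- The rib is 40 mm on the -y side of the cover's centre.

I'll close the fingers and travel high.

servo_tool --moves "0.15 -0.14 0 0 0 0 0;0.15 -0.14 0 0 0 0 0;0.15 -0.14 0 0 0 0 0;0.15 -0.14 0 0 0 0 0;0.15 -0.14 0 0 0 0 0;0.15 -0.14 0 0 0 0 0;0.15 -0.14 0 0 0 0 0;0.15 -0.14 0 0 0 0 0;0.15 -0.14 0 0 0 0 0;0.15 -0.14 0 0 0 0 0"

```text
time_s: 1.45
ee_pos: [0.4058, -0.2099, 0.4048]
ee_rot: [3.086, 0.585, 0.0]
force: [0.7, -0.2, 0.1]
grip_width: 0.0001
grasp_force: 0.0
```

servo_tool --moves "0.15 -0.14 0 0 0 0 0;0.15 -0.14 0 0 0 0 0;0.15 -0.14 0 0 0 0 0;0.15 -0.14 0 0 0 0 0;0 0 0 0 0 -0.9 0;0 0 0 0 0 -0.9 0;0 0 0 0 0 -0.9 0;0 0 0 0 0 -0.9 0;0 0 0 0 0 -0.9 0;0 0 0 0 0 -0.9 0"

```text
time_s: 2.7
ee_pos: [0.4761, -0.0631, 0.4046]
ee_rot: [-2.602, -1.76, 0.0]
force: [-0.0, -0.4, -0.1]
grip_width: -0.0001
grasp_force: 0.0
```

```bash
cat > st.py <<'E'
from h import *
s=read_state();p=s['ee_pos']*1000;R=cv2.Rodrigues(s['ee_rot'])[0]
a=np.radians(-22);X=np.array([np.cos(a),np.sin(a)]);Y=np.array([-X[1],X[0]])
d=p[:2]-[574.5,-50.4]; tip=p+173*R[:,2]
print('t',s['time_s'],'tcp',p.round(1),'tip',tip.round(1),'unit tip xy',np.round([(tip[:2]-[574.5,-50.4])@X,(tip[:2]-[574.5,-50.4])@Y],1))
print('toolx deg',np.degrees(np.arctan2(R[1,0],R[0,0])).round(2),'toolz',R[:,2].round(4),'F',s['force'].round(1),'grip',s['grip_width'])
E
python3 - <<'E'
import st
from h import *
c=cap('wrist');save(c,'wrist1.png')
W=world(c);h=cv2.cvtColor(c['image'],cv2.COLOR_RGB2HSV);H,S,V=h[...,0].astype(int),h[...,1],h[...,2];z=W[...,2]
ok=c['range_z']>0
for nm,m in(('blue',ok&(H>105)&(H<130)&(S>130)&(abs(z-.088)<.006)),('orange',ok&(H<13)&(S>190)&(abs(z-.08)<.005)),('rib',ok&(H<13)&(S>190)&(abs(z-.104)<.005))):
    k,l,stt,ce=cv2.connectedComponentsWithStats(cv2.morphologyEx(m.astype(np.uint8),cv2.MORPH_CLOSE,np.ones((5,5))))
    for i in range(1,k):
        if stt[i,4]>60:
            p=W[(l==i)&m]; r=cv2.minAreaRect((p[:,:2]*1000).astype(np.float32)); print(nm,ce[i].round(),stt[i,4],np.round(r[0],1),np.round(r[1]),round(r[2],1),np.median(p[:,2]).round(4))
E
```

```text
t 2.7 tcp [476.1 -63.1 404.6] tip [476.  -63.1 231.6] unit tip xy [-86.6 -48.6]
toolx deg 68.14 toolz [-3.e-04  0.e+00 -1.e+00] F [-0.  -0.4 -0.1] grip -0.0001357438924453292
blue [258. 138.] 1089 [492.2 -26.2] [35. 28.] 67.2 0.088
orange [342. 157.] 273 [564.3 -76.7] [ 5. 65.] 68.0 0.0807
orange [342. 168.] 316 [559.8 -87.3] [ 5. 65.] 67.6 0.0807
orange [340. 178.] 309 [555.3 -97.1] [ 5. 65.] 67.5 0.0806
orange [338. 188.] 284 [ 551.8 -107.4] [ 5. 65.] 68.1 0.0806
orange [338. 198.] 301 [ 547.6 -117.8] [ 6. 65.] 67.9 0.0803
```

View pics/wrist1.png

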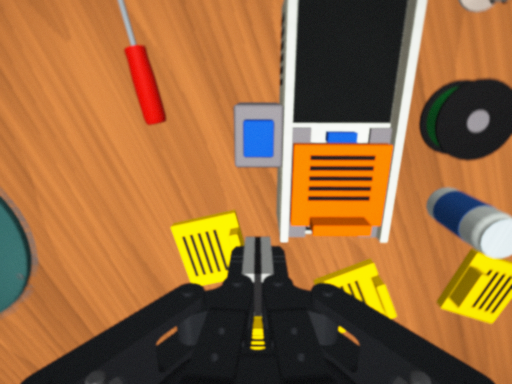

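The wrist view shows the blue tab at (258,138), to the right of the fingers' line. The cover is at (341,185) with its rib at (340,226). This matches the estimate, so I move above the tab and come down.

servo_tool --moves "0.1 0.005 0 0 0 0 0;0.1 0 0 0 0 0 0;0 0 0.14 0 0 0 0;0 0 0.14 0 0 0 0;0 0 0.14 0 0 0 0;0 0 0.14 0 0 0 0;0 0 0.1 0 0 0 0;0 0 0.02 0 0 0 0;0 0 0 0 0 0 0;0 0 0 0 0 0 0"

```text
time_s: 4.0
ee_pos: [0.4924, -0.0264, 0.2695]
ee_rot: [2.606, 1.753, 0.001]
force: [-0.7, 0.7, 0.6]
grip_width: -0.0002
grasp_force: 0.0
```

```bash
python3 st.py
```

```text
t 4.0 tcp [492.4 -26.4 269.5] tip [492.6 -26.4  96.5] unit tip xy [-84.9  -8.5]
toolx deg 67.85 toolz [ 1.2e-03 -2.0e-04 -1.0e+00] F [-0.7  0.7  0.6] grip -0.00018602565187670405
```

Next I press down from tip height 96.5 to about 79 mm, 2 mm per row.

servo_tool --moves "0 0 0.015 0 0 0 0;0 0 0.015 0 0 0 0;0 0 0.01 0 0 0 0;0 0 0.01 0 0 0 0;0 0 0.01 0 0 0 0;0 0 0.01 0 0 0 0;0 0 0.01 0 0 0 0;0 0 0.006 0 0 0 0;0 0 0 0 0 0 0;0 0 0 0 0 0 0"

```text
time_s: 5.25
ee_pos: [0.4921, -0.0264, 0.2515]
ee_rot: [-2.606, -1.754, 0.0]
force: [-2.0, -0.7, 3.6]
grip_width: -0.0
grasp_force: 1.9
```

servo_tool --moves "0 0 0.004 0 0 0 0;0 0 0.004 0 0 0 0;0 0 0.003 0 0 0 0;0 0 0 0 0 0 0;0 0 0 0 0 0 0;0 0 0 0 0 0 0;0 0 0 0 0 0 0;0 0 0 0 0 0 0;0 0 0 0 0 0 0;0 0 0 0 0 0 0"

```text
time_s: 6.5
ee_pos: [0.4923, -0.0262, 0.251]
ee_rot: [2.605, 1.753, -0.0]
force: [-18.2, -1.4, 50.4]
grip_width: 0.0004
grasp_force: 25.1
```

The hard stop is reached (50 N at tip height 78 mm). I back off, rise, and go behind the rib.

servo_tool --moves "0 0 -0.01 0 0 0 0;0 0 -0.05 0 0 0 0;0 0 -0.15 0 0 0 0;0 0 -0.17 0 0 0 0;-0.155 0.106 0 0 0 0 0;-0.155 0.106 0 0 0 0 0;-0.155 0.106 0 0 0 0 0;-0.155 0.106 0 0 0 0 0;0 0 0 0 0 0 0;0 0 0 0 0 0 0"

```text
time_s: 7.75
ee_pos: [0.5239, -0.1726, 0.3254]
ee_rot: [-2.605, -1.754, -0.0]
force: [-0.7, 0.9, 0.2]
grip_width: 0.0001
grasp_force: 0.0
```

```bash
cat > me.py <<'E'
from h import *
import st
for n in('scene','side'):
    c=cap(n);W=world(c);h=cv2.cvtColor(c['image'],cv2.COLOR_RGB2HSV);H,S,V=h[...,0].astype(int),h[...,1],h[...,2];z=W[...,2];ok=c['range_z']>0
    near=np.hypot(W[...,0]-.55,W[...,1]+.05)<.18
    for nm,m in(('tab',ok&near&(H>105)&(H<130)&(S>130)&(z>.05)&(np.hypot(W[...,0]-.491,W[...,1]+.026)<.03)),('cover',ok&near&(H<13)&(S>190)&(V>150)&(z>.055)&(z<.088)),('rib',ok&near&(H<13)&(S>190)&(V>150)&(z>.09))):
        p=W[m]
        if len(p)>5:
            r=cv2.minAreaRect((p[:,:2]*1000).astype(np.float32));d=np.array(r[0])-[574.5,-50.4];print(n,nm,len(p),'unit',np.round([d@st.X,d@st.Y],1),np.round(r[1]),round(r[2],1),'z',np.median(p[:,2]).round(4),np.percentile(p[:,2],[5,95]).round(4))
    save(c,f'{n}_{int(read_state()["time_s"]*100)}.png')
E
python3 me.py
```

```text
t 7.75 tcp [ 523.9 -172.6  325.4] tip [ 523.9 -172.5  152.4] unit tip xy [  -1.2 -132.1]
toolx deg 67.9 toolz [-1.e-04  6.e-04 -1.e+00] F [-0.7  0.9  0.2] grip 0.00011653559973923022
scene tab 84 unit [-86.3  -8.6] [39. 28.] 67.5 z 0.0786 [0.0756 0.0807]
scene cover 53 unit [ -1.  -59.8] [88. 98.] 68.0 z 0.0807 [0.0793 0.0826]
side tab 114 unit [-85.   -9.3] [38. 30.] 69.4 z 0.077 [0.0749 0.0793]
side cover 525 unit [ -0.6 -59.2] [91. 99.] 67.1 z 0.0792 [0.0771 0.0814]
side rib 55 unit [ -1.3 -99. ] [14. 57.] 63.7 z 0.1031 [0.1005 0.1049]
```

The tab is down (top at 78 mm) and the cover is still seated. I lower behind the rib and make gentle contact.

servo_tool --moves "0 0 0.12 0 0 0 0;0 0 0.12 0 0 0 0;0 0 0.11 0 0 0 0;0 0 0.015 0 0 0 0;0.015 0.005 0 0 0 0 0;0.015 0 0 0 0 0 0;0.015 0 0 0 0 0 0;0.015 0 0 0 0 0 0;0.015 0 0 0 0 0 0;0.015 0 0 0 0 0 0"

```text
time_s: 9.1
ee_pos: [0.5318, -0.1568, 0.2523]
ee_rot: [2.606, 1.754, -0.0]
force: [-0.6, -0.9, 0.7]
grip_width: 0.0001
grasp_force: 0.5
```

servo_tool --moves "0.015 0 0 0 0 0 0;0.015 0 0 0 0 0 0;0.015 0 0 0 0 0 0;0.015 0 0 0 0 0 0;0.015 0 0 0 0 0 0;0.015 0 0 0 0 0 0;0.015 0 0 0 0 0 0;0.015 0 0 0 0 0 0;0.015 0 0 0 0 0 0;0.015 0 0 0 0 0 0"

```text
time_s: 10.35
ee_pos: [0.5431, -0.1289, 0.2523]
ee_rot: [-2.606, -1.754, -0.0]
force: [-0.7, -1.6, 0.9]
grip_width: 0.0005
grasp_force: 0.5
```

```bash
python3 me.py
```

```text
t 10.35 tcp [ 543.1 -128.9  252.3] tip [ 543.1 -128.9   79.3] unit tip xy [  0.2 -84.5]
toolx deg 67.89 toolz [-1.e-04  1.e-04 -1.e+00] F [-0.7 -1.6  0.9] grip 0.0004709645653314583
scene tab 84 unit [-86.5  -7.3] [35. 26.] 67.8 z 0.0785 [0.0769 0.0808]
scene cover 71 unit [ -1.2 -26.9] [85. 98.] 66.5 z 0.0806 [0.0787 0.0826]
side tab 114 unit [-85.9  -8.4] [36. 31.] 73.0 z 0.0769 [0.075  0.0793]
side cover 571 unit [ -0.2 -26.5] [90. 99.] 67.4 z 0.0792 [0.077  0.0814]
side rib 58 unit [ -1.3 -66.2] [13. 56.] 67.8 z 0.103 [0.1009 0.1049]
```

The cover slides straight at about 2 N. I keep going at 4 mm per row.

servo_tool --moves "0.02 0 0 0 0 0 0;0.02 0 0 0 0 0 0;0.02 0 0 0 0 0 0;0.02 0 0 0 0 0 0;0.02 0 0 0 0 0 0;0.02 0 0 0 0 0 0;0.02 0 0 0 0 0 0;0.02 0 0 0 0 0 0;0.02 0 0 0 0 0 0;0.02 0 0 0 0 0 0"

```text
time_s: 11.7
ee_pos: [0.5582, -0.0918, 0.2523]
ee_rot: [-2.606, -1.754, 0.0]
force: [-0.4, -1.9, 0.2]
grip_width: -0.0
grasp_force: 0.8
```

servo_tool --moves "0.02 0 0 0 0 0 0;0.02 0 0 0 0 0 0;0.02 0 0 0 0 0 0;0.02 0 0 0 0 0 0;0.02 0 0 0 0 0 0;0.02 0 0 0 0 0 0;0.02 0 0 0 0 0 0;0.02 0 0 0 0 0 0;0.02 0 0 0 0 0 0;0.02 0 0 0 0 0 0"

```text
time_s: 12.95
ee_pos: [0.5732, -0.0547, 0.2523]
ee_rot: [-2.606, -1.754, 0.0]
force: [-1.0, -0.7, -0.1]
grip_width: 0.0003
grasp_force: 0.3
```

```bash
python3 me.py
```

```text
t 12.95 tcp [573.2 -54.7 252.3] tip [573.2 -54.7  79.3] unit tip xy [ 0.4 -4.5]
toolx deg 67.88 toolz [-1.e-04  0.e+00 -1.e+00] F [-1.  -0.7 -0.1] grip 0.00030270126006386167
scene tab 85 unit [-86.5  -7.3] [35. 28.] 66.7 z 0.0784 [0.0766 0.0806]
scene cover 234 unit [-1.5 53.2] [89. 98.] 68.6 z 0.0745 [0.0725 0.0767]
scene rib 12 unit [-1.9 14.7] [ 9. 56.] 70.4 z 0.0986 [0.0971 0.1006]
side tab 114 unit [-85.7  -8.4] [37. 31.] 64.0 z 0.077 [0.0747 0.0791]
side cover 644 unit [ 1.2 49.3] [100.  98.] 65.8 z 0.0731 [0.0709 0.0755]
side rib 67 unit [-0.5 13.5] [13. 55.] 67.0 z 0.0974 [0.095  0.0996]
```

The cover has dropped: its top is at about 74 mm and y is about 53 mm. I push 6 mm more for margin, back off and rise.

servo_tool --moves "0.015 0 0 0 0 0 0;0.015 0 0 0 0 0 0;0 0 0 0 0 0 0;-0.03 0 0 0 0 0 0;-0.06 0 0 0 0 0 0;0 0 -0.1 0 0 0 0;0 0 -0.25 0 0 0 0;-0.25 0 -0.15 0 0 0 0;-0.25 0 0 0 0 0 0;0 0 0 0 0 0 0"

```text
time_s: 14.3
ee_pos: [0.5296, -0.1624, 0.354]
ee_rot: [2.609, 1.745, -0.0]
force: [0.7, 0.4, 0.3]
grip_width: -0.0004
grasp_force: 0.0
```

```bash
python3 me.py; ls pics
```

```text
t 14.3 tcp [ 529.6 -162.4  354. ] tip [ 529.8 -162.7  181. ] unit tip xy [   0.6 -120.9]
toolx deg 67.56 toolz [ 0.0011 -0.0019 -1.    ] F [0.7 0.4 0.3] grip -0.0003834790843920458
scene tab 81 unit [-86.3  -6.7] [34. 26.] 67.5 z 0.0784 [0.0766 0.08  ]
scene cover 306 unit [-3.  59.2] [91. 94.] 66.9 z 0.0745 [0.0727 0.0764]
scene rib 19 unit [-2.  20.4] [14. 56.] 61.9 z 0.0983 [0.0963 0.1003]
side tab 113 unit [-84.9  -7.7] [39. 30.] 68.7 z 0.0768 [0.0748 0.0794]
side cover 632 unit [ 1.6 58. ] [93. 97.] 66.8 z 0.0731 [0.071  0.0754]
side rib 64 unit [-0.6 19.2] [12. 59.] 66.8 z 0.0969 [0.0951 0.099 ]
crop_scene.png
crop_side.png
scene0.png
scene_1040.png
scene_1300.png
scene_1435.png
scene_780.png
side0.png
side_1045.png
side_1305.png
side_1440.png
side_785.png
wrist1.png
```

View pics/side_1440.png

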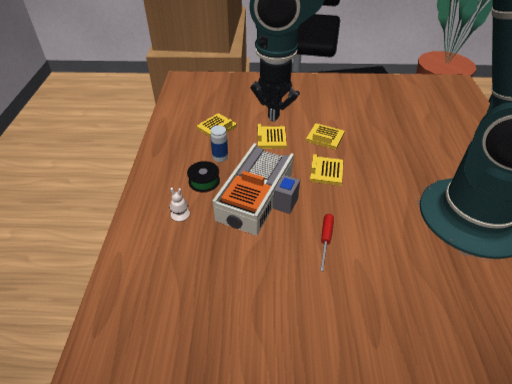

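```bash
python3 -c "
from workcell import *
print(sign_off())"
```

```text
the job is handed in; nothing more can be done
None
```

The job is handed in (no verdict came back): the tab is fully down, and the orange cover lies flat on the ledge at about y = 58 mm, with the filter uncovered (side view (268,163)), the bystanders where they were and the arm clear.

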